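Heft three parts cartons, pack them heaviest at the bottom and close the service case

ROBOT

A 7-joint arm with a two-finger parallel gripper is mounted at the origin on a cart in front of the work surface, level with it; the furniture and walls round the work are solid. World frame = base frame: x ahead of the robot, y to its left, z up, the work surface at z = 0. Lengths are in m, angles in rad, forces in N, time in s.
With the tool pointing down it reaches from about 0.4 to 0.875 m from the base axis. Payload 19.3 kg.
Tool frame: the origin (TCP) lies where the fingers leave the gripper's body, on its centre line; the fingertips stand bot.tip_reach ahead of it and the grasp point (between the pads) lies 54 mm ahead of it (bot.tip_reach is the distance from the TCP to the fingertips, in m); z points along the fingers, y is the line along which they close (so a half turn about z gives the same grasp; the last joint's range is limited). The gripper opens to 85 mm and grips with 20 to 120 N. Pads are 22 mm wide; open, the fingers measure 114 mm over their backs; the gripper's body (76 mm by 85 mm) begins 54 mm behind the grasp point. The pads swing forward as they close: fully open they stand 13 mm farther back than shut.
Start: joints at [-1.276, 0.521, -0.036, 1.599, 0.021, 1.021, -0.113], TCP at [0.223, 0.584, 0.304] pointing down, gripper open.
Joint ranges: [-2.91, 2.91], [-0.3, 2.13], [-1.5, 1.42], [0.17, 2.43], [-1.26, 4.41], [0.16, 1.93], [-2.52, 2.52]. Speed limits (rad/s): [1.89, 1.89, 2.39, 2.39, 3.01, 3.01, 3.01].

INTERFACE

Orientations are given as [roll, pitch, yaw] about the fixed x, y, z axes, in that order (R = Rz(yaw) Ry(pitch) Rx(roll)).
In Python, from workcell import bot gives the robot as it stands. The module is installed in compiled form; this text tells all that it offers.
- The arm moves only by the shell command python3 -m jog 'ROWS' [FORCE]. ROWS is JSON, a list that holds one entry, the list of rows, each a list of 7 numbers: the shift along the tool's x, y, z in mm, then the turn, a rotation vector about the tool's x, y, z in rad, then the opening, from 0 (shut) to 1 (fully open). In form: [[[tx, ty, tz, wx, wy, wz, fingers], ...]]. A call has 1 to 5 rows; each row shifts and turns the commanded pose from where the row before left it, along the tool's axes as they then stand; what a row does not reach is not made up. A row lasts 1/10 s, in which the tool goes at most 50 mm and 8.59 degrees, less where a joint would pass 70% of its speed; a pose out of reach is approached as far as the arm can. A call is refused whole if a number of a shift passes 50 or a number of a turn 0.15, either way. A call with a gripper value outside its range is refused whole. The fingers move at their own pace and stop on an object; FORCE is the grip in N (left out, the last holds). Time passes only in rows, so rows that do not move let the fingers close. It gives the time, the measured TCP pose, the force, the opening and the grip force at its end, in the units of the state.
- bot.observe(): the state, without advancing time (a new reading comes with each control period).
- bot.grab_frame(name): name is "scene" or "top" or "wrist"; returns a dict with "img" (420x560x3 uint8, red, green, blue), "intrinsics" (3x3 intrinsics, pixels), "R" (3x3) and "t" (3): a world point X has camera coordinates R X + t; the wrist camera has in their place "tool_from_camera" (4x4, takes a point from camera to tool coordinates, whose origin is the TCP and whose axes are the flange's). Camera axes: x right, y down, z forward; pixel columns grow to the right and rows downward; lengths in m; the calibration is good to about 2 mm. A picture is of the moment at which its call begins: read the wrist's pose just before it. There is no depth.
- bot.job_done(): hands the job in; it is judged then, once.
Trained networks look in a picture, given as the dict that the camera call returned (one of the last four; its "shot" number tells which), for a name from the list of things; names that differ only in an ending like _2 or _b are one class to them, and where a whole thing is asked for, a point or a joint stands for the part that bears it (a point fixed in the world has none). Each returns a list of dicts, best first, with "conf" (0 to 1); they miss things now and then, are a little off and sometimes report something else, mostly with a low value. They report only what shows in the picture. A call takes as long as a camera call.
- bot.trace(query, picture): "region" (420x560 bool, what is visible of it).
- bot.spot_point(query, picture): "xyz" ([x, y, z] in m, in world coordinates, good to about 4 mm: a listed point, or the origin of a listed thing).
The state is a dict: "clock": time; "qpos": joint angles; "qd": joint speeds; "joint_efforts": joint torques, N m; "position": TCP position; "tool_rot": TCP orientation; "force": force on the tool from outside, world axes, zero at the start; "moment": the same for the moment, N m; "grip_width": finger opening in m; "finger_force": force on a finger pad.
Only numpy, scipy, OpenCV 4.12 (cv2) and the standard library are available. Lean on these libraries where they do the work, as an engineer would, in place of code of your own. Each camera call takes 0.05 s, during which the arm holds its last target. There are 200 camera calls.

TASK

Pack the three brown cartons into the open aluminium service case as one neat flat stack, the long sides of the cartons running the same way as the case's long side: they look alike, so heft them and lay the heaviest in first, alone on the case's floor, then the next heaviest on it and the lightest on top, each set down and not dropped. Then close the case's lid fully by pushing it down gently, without letting it slam, and leave the other things on the bench where they are.

Things in the scene. Friction and masses are not known exactly. Their poses are not given: they have to be found in the camera images.
- carton_a: closed brown cardboard carton, white label on top, 56 x 100 x 30 mm; three look exactly alike. Origin: centre of its underside; x along its short side, y along its long side, z up. Its unseen load sits in the middle (shifts by 2 mm): in all one carton weighs about 0.73 kg, one 0.42 kg, one 0.15 kg (each within a tenth); which is which changes
- carton_b: closed brown cardboard carton, white label on top, 56 x 100 x 30 mm; three look exactly alike. Origin: centre of its underside; x along its short side, y along its long side, z up. Its unseen load sits in the middle (shifts by 2 mm): in all one carton weighs about 0.73 kg, one 0.42 kg, one 0.15 kg (each within a tenth); which is which changes
- carton_c: closed brown cardboard carton, white label on top, 56 x 100 x 30 mm; three look exactly alike. Origin: centre of its underside; x along its short side, y along its long side, z up. Its unseen load sits in the middle (shifts by 2 mm): in all one carton weighs about 0.73 kg, one 0.42 kg, one 0.15 kg (each within a tenth); which is which changes
- case_floor (a point): centre of the service case's inner floor, 4 mm above the bench; axes = the case's, z up. The case is fixed, outside 150 (x) x 170 mm (y, long side), inside 140 x 160 mm; base walls 5 mm thick, rims 55 mm above the bench. The lid is hinged along the rim at +y (robot's left) and stands open there; three stacked cartons rise past the base's rim and fit under the closed lid with 7 mm to spare
- lid_hinge (a point): middle of the lid's hinge line, on the outer +y edge of the base's rim, 55 mm above the bench and 85 mm from the case's centre along the case's y; the hinge line runs along the case's x
- lid_push (a point): point on the outer (top) face of the lid, on its middle line, 130 mm from the hinge edge (the lid is 170 mm long) and 51 mm (the lid's depth) out from the plane of its rim. z points out of the outer face (up when closed), y from the far edge towards the hinge, x as the case's. While the lid stands open this face looks away from the case, to the robot's left
- case_lid (a joint): opening angle of the lid in rad: 0 fully closed, 1.57 its rim upright, 1.9 at its stop. It is a hollow tray 150 x 170 x 51 mm with 5 mm walls, open towards the case. A stiff, damped friction hinge holds it at any angle; a slow push of about 3 to 9 N at the point lid_push moves it, and it has no spring or latch
- oil_bottle: white plastic oil bottle with a red spout, 37 x 36 x 122 mm, standing; bystander. Origin: centre of its underside
- brass_padlock: brass padlock, 68 x 42 x 17 mm, lying; bystander. Origin: on its underside, in the middle
- swarf_brush: brush with a wooden handle, 25 x 167 x 14 mm, lying; bystander. Origin: on its underside, in the middle
- tape_measure: yellow tape measure, 34 x 72 x 58 mm, standing on the low plinth of the small green machine; bystander. Origin: centre of its underside

How it is judged:
On the way, in this order (a step that is already met when the one before it is completed fails the run):
1. the heaviest carton lies released on the floor of the case, the other two still outside (((z of carton_a in the frame of case_floor between -0.004 and 0.006 m and horizontal distance between carton_a and case_floor below 0.045 m and contact force between carton_a and case above 5.5 N and contact force between the fingers and carton_a below 0.3 N and linear speed of carton_a below 0.02 m/s and horizontal distance between each of carton_b, carton_c and case_floor above 0.11 m) or (z of carton_b in the frame of case_floor between -0.004 and 0.006 m and horizontal distance between carton_b and case_floor below 0.045 m and contact force between carton_b and case above 5.5 N and contact force between the fingers and carton_b below 0.3 N and linear speed of carton_b below 0.02 m/s and horizontal distance between each of carton_a, carton_c and case_floor above 0.11 m) or (z of carton_c in the frame of case_floor between -0.004 and 0.006 m and horizontal distance between carton_c and case_floor below 0.045 m and contact force between carton_c and case above 5.5 N and contact force between the fingers and carton_c below 0.3 N and linear speed of carton_c below 0.02 m/s and horizontal distance between each of carton_a, carton_b and case_floor above 0.11 m))), for 0.2 s.
2. all three cartons are stacked in the case, heaviest at the bottom, lightest on top, the lid still open (value of joint case_lid above 0.8 rad and linear speed of each of carton_a, carton_b, carton_c below 0.02 m/s and angle between each of carton_a, carton_b, carton_c's own z axis and vertical below 0.08 rad and angle between the y axis of each of carton_a, carton_b, carton_c and the y axis of case_floor, either way round below 0.3 rad and ((z of carton_a in the frame of case_floor between -0.004 and 0.006 m and z of carton_b in the frame of case_floor between 0.025 and 0.036 m and z of carton_c in the frame of case_floor between 0.054 and 0.067 m and horizontal distance between carton_a and case_floor below 0.045 m and horizontal distance between carton_b and carton_a below 0.022 m and horizontal distance between carton_c and carton_b below 0.022 m and contact force between carton_a and carton_b below 7 N and contact force between carton_b and carton_c below 2.7 N) or (z of carton_a in the frame of case_floor between -0.004 and 0.006 m and z of carton_c in the frame of case_floor between 0.025 and 0.036 m and z of carton_b in the frame of case_floor between 0.054 and 0.067 m and horizontal distance between carton_a and case_floor below 0.045 m and horizontal distance between carton_c and carton_a below 0.022 m and horizontal distance between carton_b and carton_c below 0.022 m and contact force between carton_a and carton_c below 7 N and contact force between carton_c and carton_b below 2.7 N) or (z of carton_b in the frame of case_floor between -0.004 and 0.006 m and z of carton_a in the frame of case_floor between 0.025 and 0.036 m and z of carton_c in the frame of case_floor between 0.054 and 0.067 m and horizontal distance between carton_b and case_floor below 0.045 m and horizontal distance between carton_a and carton_b below 0.022 m and horizontal distance between carton_c and carton_a below 0.022 m and contact force between carton_b and carton_a below 7 N and contact force between carton_a and carton_c below 2.7 N) or (z of carton_b in the frame of case_floor between -0.004 and 0.006 m and z of carton_c in the frame of case_floor between 0.025 and 0.036 m and z of carton_a in the frame of case_floor between 0.054 and 0.067 m and horizontal distance between carton_b and case_floor below 0.045 m and horizontal distance between carton_c and carton_b below 0.022 m and horizontal distance between carton_a and carton_c below 0.022 m and contact force between carton_b and carton_c below 7 N and contact force between carton_c and carton_a below 2.7 N) or (z of carton_c in the frame of case_floor between -0.004 and 0.006 m and z of carton_a in the frame of case_floor between 0.025 and 0.036 m and z of carton_b in the frame of case_floor between 0.054 and 0.067 m and horizontal distance between carton_c and case_floor below 0.045 m and horizontal distance between carton_a and carton_c below 0.022 m and horizontal distance between carton_b and carton_a below 0.022 m and contact force between carton_c and carton_a below 7 N and contact force between carton_a and carton_b below 2.7 N) or (z of carton_c in the frame of case_floor between -0.004 and 0.006 m and z of carton_b in the frame of case_floor between 0.025 and 0.036 m and z of carton_a in the frame of case_floor between 0.054 and 0.067 m and horizontal distance between carton_c and case_floor below 0.045 m and horizontal distance between carton_b and carton_c below 0.022 m and horizontal distance between carton_a and carton_b below 0.022 m and contact force between carton_c and carton_b below 7 N and contact force between carton_b and carton_a below 2.7 N))), for 0.2 s.
At the end, for the whole second after the job is handed in: The lid is closed (0.03 rad) on the three cartons, flat (0.08 rad), at rest, stacked heaviest lowest, lightest on top: the lowest on the floor within 45 mm of its middle, each other within 22 mm sideways of the one below, long sides within 0.3 rad of the case's (value of joint case_lid below 0.03 rad and linear speed of each of carton_a, carton_b, carton_c below 0.02 m/s and angle between each of carton_a, carton_b, carton_c's own z axis and vertical below 0.08 rad and angle between the y axis of each of carton_a, carton_b, carton_c and the y axis of case_floor, either way round below 0.3 rad and ((z of carton_a in the frame of case_floor between -0.004 and 0.006 m and z of carton_b in the frame of case_floor between 0.025 and 0.036 m and z of carton_c in the frame of case_floor between 0.054 and 0.067 m and horizontal distance between carton_a and case_floor below 0.045 m and horizontal distance between carton_b and carton_a below 0.022 m and horizontal distance between carton_c and carton_b below 0.022 m and contact force between carton_a and carton_b below 7 N and contact force between carton_b and carton_c below 2.7 N) or (z of carton_a in the frame of case_floor between -0.004 and 0.006 m and z of carton_c in the frame of case_floor between 0.025 and 0.036 m and z of carton_b in the frame of case_floor between 0.054 and 0.067 m and horizontal distance between carton_a and case_floor below 0.045 m and horizontal distance between carton_c and carton_a below 0.022 m and horizontal distance between carton_b and carton_c below 0.022 m and contact force between carton_a and carton_c below 7 N and contact force between carton_c and carton_b below 2.7 N) or (z of carton_b in the frame of case_floor between -0.004 and 0.006 m and z of carton_a in the frame of case_floor between 0.025 and 0.036 m and z of carton_c in the frame of case_floor between 0.054 and 0.067 m and horizontal distance between carton_b and case_floor below 0.045 m and horizontal distance between carton_a and carton_b below 0.022 m and horizontal distance between carton_c and carton_a below 0.022 m and contact force between carton_b and carton_a below 7 N and contact force between carton_a and carton_c below 2.7 N) or (z of carton_b in the frame of case_floor between -0.004 and 0.006 m and z of carton_c in the frame of case_floor between 0.025 and 0.036 m and z of carton_a in the frame of case_floor between 0.054 and 0.067 m and horizontal distance between carton_b and case_floor below 0.045 m and horizontal distance between carton_c and carton_b below 0.022 m and horizontal distance between carton_a and carton_c below 0.022 m and contact force between carton_b and carton_c below 7 N and contact force between carton_c and carton_a below 2.7 N) or (z of carton_c in the frame of case_floor between -0.004 and 0.006 m and z of carton_a in the frame of case_floor between 0.025 and 0.036 m and z of carton_b in the frame of case_floor between 0.054 and 0.067 m and horizontal distance between carton_c and case_floor below 0.045 m and horizontal distance between carton_a and carton_c below 0.022 m and horizontal distance between carton_b and carton_a below 0.022 m and contact force between carton_c and carton_a below 7 N and contact force between carton_a and carton_b below 2.7 N) or (z of carton_c in the frame of case_floor between -0.004 and 0.006 m and z of carton_b in the frame of case_floor between 0.025 and 0.036 m and z of carton_a in the frame of case_floor between 0.054 and 0.067 m and horizontal distance between carton_c and case_floor below 0.045 m and horizontal distance between carton_b and carton_c below 0.022 m and horizontal distance between carton_a and carton_b below 0.022 m and contact force between carton_c and carton_b below 7 N and contact force between carton_b and carton_a below 2.7 N))); the robot touches nothing.
It fails at once if the lid slammed (faster than 1.5 rad/s over the last 0.35 rad) (value of joint case_lid below 0.35 rad and velocity of joint case_lid below -1.5 rad/s).
It fails at once if a carton was dropped or thrown into the case (faster than 0.5 m/s inside it, out of the fingers) ((horizontal distance between carton_a and case_floor below 0.07 m and z of carton_a in the frame of case_floor below 0.09 m and linear speed of carton_a above 0.5 m/s and contact force between the fingers and carton_a below 0.3 N) or (horizontal distance between carton_b and case_floor below 0.07 m and z of carton_b in the frame of case_floor below 0.09 m and linear speed of carton_b above 0.5 m/s and contact force between the fingers and carton_b below 0.3 N) or (horizontal distance between carton_c and case_floor below 0.07 m and z of carton_c in the frame of case_floor below 0.09 m and linear speed of carton_c above 0.5 m/s and contact force between the fingers and carton_c below 0.3 N)).
It fails at once if a bystander was pushed more than 40 mm, or the oil bottle tipped (angle between oil_bottle's own z axis and vertical above 0.5 rad or distance of any of oil_bottle, brass_padlock, swarf_brush, tape_measure from where it was at the start of the episode above 0.04 m).
It also fails if it takes over 72 s, if anything falls off the work surface, if the arm or the gripper's body presses on something with over 40 N, if the wrist force passes 120 N, or if a joint passes its speed limit or range.

## Working session

There is one attempt and no reset: what is moved stays moved. The work goes in short steps, Python scripts to look and compute and a shell command to move; the robot and the scene stay as the last step left them, time stands still between calls to the robot, and variables do not carry over. Pictures are saved under pics/ and viewed, at most 10 in all, crops included, and the job is handed in when it is done.

```bash
mkdir -p pics
cat > h.py <<'E'
from workcell import bot
import numpy as np, cv2
def save(f,n): cv2.imwrite('pics/'+n+'.png',f['img'][:,:,::-1])
E
python3 - <<'E'
from h import *
s=bot.observe(); print(s, bot.tip_reach)
for c in ('top','scene'):
    f=bot.grab_frame(c); save(f,c+'0')
    for q in ('carton_a','case_floor','lid_hinge','lid_push','oil_bottle','brass_padlock','swarf_brush','tape_measure'):
        print(c,q,[(np.round(d['xyz'],3).tolist(),round(d['conf'],2)) for d in bot.spot_point(q,f)])
    if c=='top':
        for d in bot.trace('carton_a',f):
            m=d['region'].astype('uint8');p=np.argwhere(m)[:,::-1].astype(np.float32)
            print(cv2.minAreaRect(p),d['conf'])
        print(f['intrinsics'],f['R'],f['t'])
E
```

```text
{'clock': 0.0, 'qpos': array([-1.27619441,  0.52204377, -0.03631242,  1.60000776,  0.02117596,
        1.02109094, -0.11282278]), 'qd': array([ 0.00187981,  0.00063462,  0.00022687,  0.00010445, -0.0019898 ,
        0.00042096, -0.00018558]), 'joint_efforts': array([-4.32678862e-04, -9.27074432e+01,  1.97955742e+00, -3.69941854e+01,
        1.78317184e-02,  7.81720824e-03,  1.24726145e-05]), 'position': array([0.22291816, 0.58361989, 0.30330739]), 'tool_rot': array([-3.14042902e+00,  7.01781971e-05,  2.77673247e+00]), 'force': array([ 0.15288866, -1.03661452,  0.32939422]), 'moment': array([ 0.00440858, -0.03134011, -0.04024317]), 'finger_force': 0.0, 'grip_width': 0.08546277347731673} 0.0726
top carton_a [([0.458, -0.374, 0.002], 0.93), ([0.462, -0.207, 0.004], 0.79), ([0.433, -0.034, -0.004], 0.59)]
top case_floor [([0.434, 0.188, 0.006], 0.86)]
top lid_hinge [([0.422, 0.277, 0.056], 0.75), ([0.575, 0.337, -0.003], 0.53)]
top lid_push [([0.415, 0.347, 0.174], 0.93), ([0.58, -0.432, 0.024], 0.25)]
top oil_bottle [([0.57, 0.335, 0.0], 0.58), ([0.415, 0.344, 0.178], 0.39)]
top brass_p
[... 529 characters left out ...]
85471   0.         280.19969758]
 [  0.         432.25085471 210.23277144]
 [  0.           0.           1.        ]] [[-0.02365076 -0.9994908  -0.02141904]
 [-0.99798087  0.0248675  -0.0584447 ]
 [ 0.05894758  0.01999353 -0.99806084]] [-0.00425292  0.49655665  1.17144969]
scene carton_a [([0.464, -0.205, -0.002], 0.66), ([0.433, -0.032, 0.0], 0.65), ([0.455, -0.373, 0.001], 0.62)]
scene case_floor [([0.429, 0.187, 0.007], 0.82)]
scene lid_hinge [([0.422, 0.279, 0.053], 0.69), ([0.455, -0.372, 0.002], 0.25)]
scene lid_push []
scene oil_bottle [([0.57, 0.334, 0.0], 0.55)]
scene brass_padlock [([0.518, -0.302, -0.0], 0.8)]
scene swarf_brush []
scene tape_measure [([0.58, -0.429, 0.032], 0.77)]
```

Run:
```python
from h import *
a=cv2.imread('pics/top0.png');b=cv2.imread('pics/scene0.png')
cv2.imwrite('pics/topc.png',cv2.resize(a[110:310,100:500],(800,400)))
f=bot.grab_frame('top');K,R,t=f['intrinsics'],f['R'],f['t']
def ray(p,z):
    d=R.T@np.linalg.solve(K,[p[0],p[1],1]);o=-R.T@t
    return o+d*(z-o[2])/d[2]
for d in bot.trace('carton_a',f):
    p=np.argwhere(d['region'])[:,::-1].astype(np.float32)
    c=cv2.boxPoints(cv2.minAreaRect(p)); w=np.array([ray(x,.03) for x in c])
    print(w.mean(0).round(4),np.round(w[:,:2],3).tolist())
    e=max([w[1]-w[0],w[2]-w[1]],key=np.linalg.norm); print('long-axis yaw',np.degrees(np.arctan2(e[1],e[0])))
```

```text
[ 0.4306 -0.0357  0.03  ] [[0.409, 0.021], [0.468, 0.011], [0.452, -0.092], [0.393, -0.083]]
long-axis yaw -98.98773003933167
[ 0.4606 -0.207   0.03  ] [[0.482, -0.152], [0.496, -0.255], [0.439, -0.262], [0.425, -0.16]]
long-axis yaw -82.42170110835777
[ 0.4553 -0.3732  0.03  ] [[0.476, -0.316], [0.492, -0.423], [0.434, -0.43], [0.419, -0.324]]
long-axis yaw -81.51076126635056
```

View pics/topc.png

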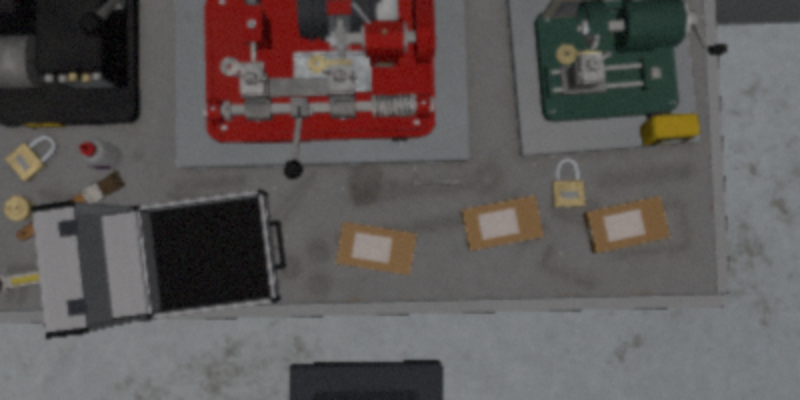

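View pics/scene0.png

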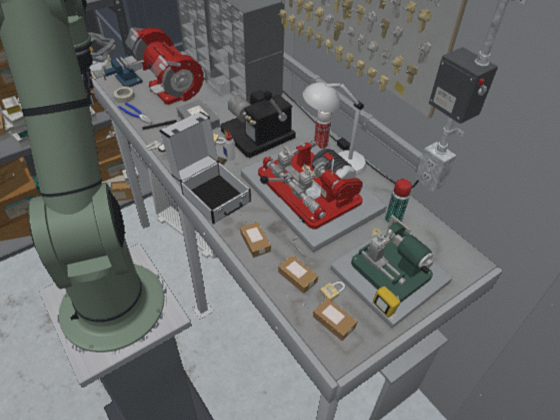

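The top view shows the three cartons at about (375,247), (502,222) and (627,224) in the crop. The padlock lies between the second and third. The case has its dark inside at (215,255) and its lid stands open to the left. The scene view agrees, and the area around the cartons is clear.

```bash
cat >> h.py <<'E'
import json
from scipy.spatial.transform import Rotation as Ro
def plan(wps,fing,start=None):
    """wps: (x,y,z,tool-yaw deg,rows); prints rounded tool-frame rows, vertical tool"""
    s=bot.observe(); p=np.array(s['position']); Rm=Ro.from_euler('xyz',s['tool_rot'])
    if start is not None: p=np.array(start[:3]);Rm=Ro.from_euler('xyz',[np.pi,0,np.radians(start[3])])
    rows=[]
    for x,y,z,yaw,n in wps:
        G=Ro.from_euler('xyz',[np.pi,0,np.radians(yaw)])
        for k in range(n,0,-1):
            d=np.round(Rm.inv().apply((np.array([x,y,z])-p)/k*1000)).astype(int)
            w=np.round((Rm.inv()*G).as_rotvec()/k,2)
            rows.append([*map(int,d),*map(float,w+0.),fing])
            p=p+Rm.apply(d/1000.); Rm=Rm*Ro.from_rotvec(w)
    for i in range(0,len(rows),5): print(json.dumps([rows[i:i+5]]).replace(' ',''))
    print('end',p.round(4),Rm.as_euler('xyz').round(3))
E
python3 - <<'E'
from h import *
plan([(.30,.52,.38,145,3),(.45,.25,.38,113,8),(.431,-.036,.20,81,8)],1)
f=bot.grab_frame('top')
K,R,t=f['intrinsics'],f['R'],f['t']
for q in('case_floor','lid_push'):
  for d in bot.trace(q,f):
    p=np.argwhere(d['region'])[:,::-1].astype(np.float32); print(q,d['conf'],cv2.minAreaRect(p))
E
```

```text
[[[-32,-11,-25,0.0,0.0,0.08,1],[-32,-8,-26,0.0,0.0,0.08,1],[-33,-5,-25,0.0,0.0,0.09,1],[-35,-17,0,0.0,0.0,0.07,1],[-36,-14,0,0.0,0.0,0.07,1]]]
[[[-37,-12,0,0.0,0.0,0.07,1],[-37,-9,0,0.0,0.0,0.07,1],[-38,-7,0,0.0,0.0,0.07,1],[-38,-4,0,0.0,0.0,0.07,1],[-39,-1,0,0.0,0.0,0.07,1]]]
[[[-39,2,0,0.0,0.0,0.06,1],[-32,-16,22,0.0,0.0,0.07,1],[-33,-14,23,0.0,0.0,0.07,1],[-34,-12,22,0.0,0.0,0.07,1],[-34,-9,23,0.0,0.0,0.07,1]]]
[[[-35,-7,22,0.0,0.0,0.07,1],[-36,-5,23,0.0,0.0,0.07,1],[-36,-2,22,0.0,0.0,0.07,1],[-35,1,23,0.0,0.0,0.07,1]]]
end [ 0.4313 -0.0356  0.1999] [3.142 0.    1.417]
case_floor 0.75 ((179.94143676757812, 238.3256378173828), (67.36567687988281, 123.2061538696289), 82.7468032836914)
case_floor 0.31 ((350.6922912597656, 221.46153259277344), (21.1805419921875, 38.830997467041016), 78.69007110595703)
lid_push 0.83 ((144.38629150390625, 243.1698760986328), (67.20763397216797, 52.34239196777344), 83.9909896850586)
```

```bash
python3 -m jog '[[[-32,-11,-25,0,0,0.08,1],[-32,-8,-26,0,0,0.08,1],[-33,-5,-25,0,0,0.09,1],[-35,-17,0,0,0,0.07,1],[-36,-14,0,0,0,0.07,1]]]'
python3 -m jog '[[[-37,-12,0,0,0,0.07,1],[-37,-9,0,0,0,0.07,1],[-38,-7,0,0,0,0.07,1],[-38,-4,0,0,0,0.07,1],[-39,-1,0,0,0,0.07,1]]]'
python3 -m jog '[[[-39,2,0,0,0,0.06,1],[-32,-16,22,0,0,0.07,1],[-33,-14,23,0,0,0.07,1],[-34,-12,22,0,0,0.07,1],[-34,-9,23,0,0,0.07,1]]]'
python3 -m jog '[[[-35,-7,22,0,0,0.07,1],[-36,-5,23,0,0,0.07,1],[-36,-2,22,0,0,0.07,1],[-35,1,23,0,0,0.07,1],[0,0,0,0,0,0,1]]]'
cat >> h.py <<'E'
def look(q='carton_a',zt=.03):
    "rect fit of the thing in the wrist picture, on plane z=zt, world"
    s=bot.observe(); f=bot.grab_frame('wrist'); T=f['tool_from_camera'];K=f['intrinsics']
    Rt=Ro.from_euler('xyz',s['tool_rot']).as_matrix();p=np.array(s['position'])
    o=p+Rt@T[:3,3]
    for d in bot.trace(q,f):
        c,_=cv2.findContours(d['region'].astype('uint8'),0,1); c=max(c,key=cv2.contourArea)[:,0].astype(float)
        r=np.c_[c,np.ones(len(c))]@np.linalg.inv(K).T@(Rt@T[:3,:3]).T
        w=(o+r*((zt-o[2])/r[:,2])[:,None])[:,:2]
        (m,sz,a)=cv2.minAreaRect((w*1000).astype(np.float32)); 
        if sz[0]>sz[1]: sz=sz[::-1];a-=90
        print(q,round(d['conf'],2),'mid',np.round(m,1),'size',np.round(sz,1),'short-axis deg',round((a+90)%180-90,1),'px',c.min(0),c.max(0))
    return f
E
python3 - <<'E'
from h import *
s=bot.observe();print(s['clock'],s['position'],s['tool_rot'],s['force'])
f=look();save(f,'w1');print([(d['xyz'],d['conf']) for d in bot.spot_point('carton_a',f)])
E
```

```text
clock: 1.7
position: [0.3391, 0.4515, 0.3805]
tool_rot: [3.14, -0.0, 2.384]
force: [0.8, -0.0, -0.3]
grip_width: 0.0854
finger_force: 0.0
clock: 2.2
position: [0.4317, 0.2823, 0.3801]
tool_rot: [3.141, -0.0, 2.034]
force: [0.7, 0.0, -1.2]
grip_width: 0.0854
finger_force: 0.0
clock: 2.7
position: [0.4409, 0.1058, 0.2894]
tool_rot: [3.141, -0.0, 1.694]
force: [1.4, 0.1, -0.9]
grip_width: 0.0851
finger_force: 0.0
clock: 3.2
position: [0.4299, -0.0396, 0.1981]
tool_rot: [-3.139, 0.002, 1.409]
force: [0.5, 0.4, 0.2]
grip_width: 0.0857
finger_force: 0.0
3.2 [ 0.42990209 -0.03958857  0.1980885 ] [-3.13902151e+00  2.26704610e-03  1.40865130e+00] [0.47535141 0.44745162 0.15682819]
carton_a 0.95 mid [ 461.1 -187.1] size [ 57.3 105.2] short-axis deg 9.3 px [301. 313.] [388. 415.]
carton_a 0.58 mid [434.3 -34.1] size [ 57.  103.7] short-axis deg -10.6 px [243. 127.] [329. 270.]
carton_a 0.58 mid [403.   92.6] size [ 9.9 89.6] short-axis deg 80.7 px [121.   0.] [274.  19.]
[([0.4298, -0.0348, 0.0055], 0.79), ([0.4574, -0.2087, 0.0031], 0.77)]
```

View pics/w1.png

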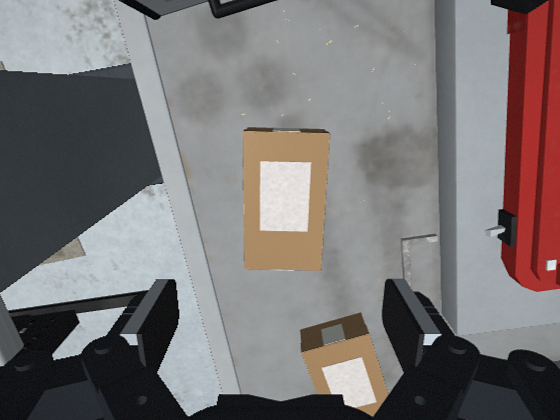

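The picture shows the first carton sharp at about (286,199) px with clear bench around it. The second carton shows at the bottom edge, (345,360). The fit agrees with the given size, so I'm descending.

Run:
```python
from h import *
plan([(.432,-.035,.12,80,2),(.432,-.035,.079,80,3)],1)
```

```text
[[[0,0,40,0.0,0.0,0.01,1],[0,0,40,0.0,0.0,0.01,1],[0,0,14,0.0,0.0,0.0,1],[0,0,14,0.0,0.0,0.0,1],[0,0,13,0.0,0.0,0.0,1]]]
end [ 0.4315 -0.0353  0.0791] [ 3.142 -0.     1.397]
```

```bash
python3 -m jog '[[[0,0,40,0,0,0.01,1],[0,0,40,0,0,0.01,1],[0,0,14,0,0,0,1],[0,0,14,0,0,0,1],[0,0,13,0,0,0,1]]]'
python3 -m jog '[[[0,0,0,0,0,0,1],[0,0,0,0,0,0,1],[0,0,0,0,0,0,0],[0,0,0,0,0,0,0],[0,0,0,0,0,0,0]]]' 50
python3 -m jog '[[[0,0,0,0,0,0,0],[0,0,0,0,0,0,0],[0,0,0,0,0,0,0],[0,0,-10,0,0,0,0],[0,0,-20,0,0,0,0]]]'
python3 -m jog '[[[0,0,-20,0,0,0,0],[0,0,0,0,0,0,0],[0,0,0,0,0,0,0],[0,0,0,0,0,0,0],[0,0,0,0,0,0,0]]]'
python3 -m jog '[[[0,0,0,0,0,0,0]]]'
python3 -m jog '[[[0,0,0,0,0,0,0]]]'
```

```text
clock: 3.85
position: [0.4319, -0.0343, 0.0787]
tool_rot: [3.141, -0.001, 1.399]
force: [0.6, 0.4, -0.1]
grip_width: 0.0855
finger_force: 0.0
clock: 4.35
position: [0.4319, -0.0354, 0.0798]
tool_rot: [3.14, -0.001, 1.397]
force: [-2.4, 2.6, 14.3]
grip_width: 0.0553
finger_force: 49.9
clock: 4.85
position: [0.4307, -0.0356, 0.1091]
tool_rot: [-3.14, 0.0, 1.397]
force: [0.7, -0.1, -3.7]
grip_width: 0.055
finger_force: 56.6
clock: 5.35
position: [0.431, -0.0356, 0.1283]
tool_rot: [-3.141, 0.0, 1.397]
force: [0.3, -0.3, -4.4]
grip_width: 0.0551
finger_force: 57.6
clock: 5.45
position: [0.4311, -0.0357, 0.1284]
tool_rot: [-3.141, 0.0, 1.397]
force: [-0.2, -0.4, -4.4]
grip_width: 0.0547
finger_force: 57.6
clock: 5.55
position: [0.4311, -0.0357, 0.1286]
tool_rot: [-3.141, 0.0, 1.397]
force: [0.2, -1.2, -4.7]
grip_width: 0.055
finger_force: 57.6
```

Carton 1 reads about 4.5 N, so it's the medium one. I'll put it back and go to carton 2.

```bash
python3 -m jog '[[[0,0,20,0,0,0,0],[0,0,18,0,0,0,0],[0,0,10,0,0,0,0],[0,0,0,0,0,0,0],[0,0,0,0,0,0,1]]]'
python3 -m jog '[[[0,0,0,0,0,0,1],[0,0,0,0,0,0,1],[0,0,-10,0,0,0,1],[0,0,-40,0,0,0,1],[0,0,-40,0,0,0,1]]]'
python3 - <<'E'
from h import *
print(bot.observe()['position'])
plan([(.459,-.207,.17,98,5),],1)
E
```

```text
clock: 6.05
position: [0.4313, -0.0358, 0.081]
tool_rot: [-3.141, 0.0, 1.396]
force: [-0.1, -0.1, 0.2]
grip_width: 0.0681
finger_force: 0.0
clock: 6.55
position: [0.4307, -0.0358, 0.1724]
tool_rot: [-3.14, 0.0, 1.396]
force: [1.4, 0.9, 0.6]
grip_width: 0.085
finger_force: 0.0
[ 0.43069359 -0.03579464  0.17238514]
[[[-33,12,0,0.0,0.0,-0.06,1],[-33,9,1,0.0,0.0,-0.06,1],[-34,8,0,0.0,0.0,-0.06,1],[-34,5,1,0.0,0.0,-0.07,1],[-35,3,0,0.0,0.0,-0.06,1]]]
end [ 0.4589 -0.2072  0.1703] [-3.14  -0.     1.706]
```

```bash
python3 -m jog '[[[-33,12,0,0,0,-0.06,1],[-33,9,0,0,0,-0.06,1],[-34,8,0,0,0,-0.06,1],[-34,5,0,0,0,-0.07,1],[-35,3,0,0,0,-0.06,1]]]'
python3 -m jog '[[[0,0,0,0,0,0,1]]]'
python3 - <<'E'
from h import *
s=bot.observe();print(s['position'],s['tool_rot'],s['force'])
f=look();print([(d['xyz'],d['conf']) for d in bot.spot_point('carton_a',f)])
E
```

```text
clock: 7.05
position: [0.4596, -0.2084, 0.172]
tool_rot: [3.141, 0.0, 1.71]
force: [0.9, 0.7, 0.7]
grip_width: 0.0854
finger_force: 0.0
clock: 7.15
position: [0.4595, -0.2116, 0.1721]
tool_rot: [3.14, 0.003, 1.704]
force: [0.6, 1.3, -0.4]
grip_width: 0.0853
finger_force: 0.0
[ 0.4594651  -0.21159201  0.17211406] [3.14027782e+00 2.67272448e-03 1.70368400e+00] [ 0.64111935  1.32688798 -0.39132963]
carton_a 0.77 mid [ 450.  -330.7] size [58.  58.1] short-axis deg -79.1 px [205. 338.] [284. 404.]
carton_a 0.6 mid [438.4 -91.6] size [ 7.4 27.6] short-axis deg -82.4 px [242.   0.] [295.  16.]
carton_a 0.59 mid [ 464. -205.] size [ 57.5 104. ] short-axis deg 9.4 px [237. 132.] [333. 289.]
[([0.4556, -0.3732, 0.0012], 0.81)]
```

```bash
python3 -m jog '[[[3,3,40,0,0,-0.02,1],[0,0,30,0,0,0,1],[0,0,18,0,0,0,1],[0,0,0,0,0,0,1],[0,0,0,0,0,0,0]]]'
python3 -m jog '[[[0,0,0,0,0,0,0],[0,0,0,0,0,0,0],[0,0,0,0,0,0,0],[0,0,0,0,0,0,0],[0,0,-10,0,0,0,0]]]'
python3 -m jog '[[[0,0,-20,0,0,0,0],[0,0,-20,0,0,0,0],[0,0,0,0,0,0,0],[0,0,0,0,0,0,0],[0,0,0,0,0,0,0]]]'
python3 -m jog '[[[0,0,0,0,0,0,0]]]'
python3 -m jog '[[[0,0,0,0,0,0,0]]]'
```

```text
clock: 7.8
position: [0.4623, -0.203, 0.0836]
tool_rot: [-3.141, -0.0, 1.728]
force: [0.2, 0.1, 1.1]
grip_width: 0.073
finger_force: 0.0
clock: 8.3
position: [0.4621, -0.2034, 0.0935]
tool_rot: [-3.142, -0.0, 1.727]
force: [-0.4, 0.0, -0.8]
grip_width: 0.0546
finger_force: 54.4
clock: 8.8
position: [0.462, -0.2034, 0.1327]
tool_rot: [-3.141, -0.0, 1.727]
force: [0.2, 0.2, -2.0]
grip_width: 0.0548
finger_force: 54.5
clock: 8.9
position: [0.4619, -0.2035, 0.1324]
tool_rot: [-3.141, -0.0, 1.727]
force: [0.5, -0.3, -1.2]
grip_width: 0.0548
finger_force: 54.5
clock: 9.0
position: [0.4619, -0.2036, 0.1324]
tool_rot: [-3.141, -0.0, 1.727]
force: [-0.1, 0.4, -1.6]
grip_width: 0.0548
finger_force: 54.5
```

Carton 2 reads about 1.6 N, so it's the lightest and carton 3 must be the heaviest.

```bash
python3 -m jog '[[[0,0,20,0,0,0,0],[0,0,18,0,0,0,0],[0,0,10,0,0,0,0],[0,0,0,0,0,0,0],[0,0,0,0,0,0,1]]]'
python3 -m jog '[[[0,0,0,0,0,0,1],[0,0,0,0,0,0,1],[0,0,-10,0,0,0,1],[0,0,-40,0,0,0,1],[0,0,-38,0,0,0,1]]]'
python3 -m jog '[[[-33,-6,0,0,0,0,1],[-33,-6,0,0,0,0,1],[-33,-7,0,0,0,0,1],[-33,-7,0,0,0,0,1],[-33,-6,0,0,0,0,1]]]'
python3 -m jog '[[[0,0,0,0,0,0,1],[0,0,0,0,0,0,1]]]'
python3 - <<'E'
from h import *
s=bot.observe();print(s['position'],s['tool_rot'],s['force'])
f=look();print([(d['xyz'],d['conf']) for d in bot.spot_point('carton_a',f)])
E
```

```text
clock: 9.5
position: [0.4621, -0.2038, 0.0847]
tool_rot: [-3.141, -0.0, 1.726]
force: [0.2, -0.2, 0.8]
grip_width: 0.0679
finger_force: 0.0
clock: 10.0
position: [0.4617, -0.2036, 0.1744]
tool_rot: [-3.141, -0.0, 1.726]
force: [0.9, -0.6, 0.6]
grip_width: 0.0851
finger_force: 0.0
clock: 10.5
position: [0.4559, -0.373, 0.1739]
tool_rot: [3.141, 0.0, 1.727]
force: [0.6, 0.0, 0.2]
grip_width: 0.0855
finger_force: 0.0
clock: 10.7
position: [0.4558, -0.372, 0.1735]
tool_rot: [3.141, 0.0, 1.726]
force: [0.3, -0.3, -0.1]
grip_width: 0.0856
finger_force: 0.0
[ 0.45584389 -0.37201395  0.17346236] [3.14143194e+00 1.82707313e-04 1.72550102e+00] [ 0.31814104 -0.31412408 -0.10554748]
carton_a 0.88 mid [ 457.4 -373. ] size [ 57.  104.9] short-axis deg 10.7 px [231. 143.] [326. 298.]
carton_a 0.83 mid [ 470.5 -251. ] size [17.6 57.2] short-axis deg -81.1 px [287.   0.] [395.  37.]
[([0.4593, -0.3765, 0.0009], 0.83)]
```

```bash
python3 -m jog '[[[-2,2,40,0,0,0,1],[0,0,30,0,0,0,1],[0,0,19,0,0,0,1],[0,0,0,0,0,0,1],[0,0,0,0,0,0,0]]]'
python3 -m jog '[[[0,0,0,0,0,0,0],[0,0,0,0,0,0,0],[0,0,0,0,0,0,0],[0,0,0,0,0,0,0],[0,0,-10,0,0,0,0]]]' 70
python3 -m jog '[[[0,0,-20,0,0,0,0],[0,0,-30,0,0,0,0],[0,0,-30,0,0,0,0],[0,0,-30,0,0,0,0],[0,0,0,0,0,0,0]]]'
python3 -m jog '[[[0,0,0,0,0,0,0],[0,0,0,0,0,0,0]]]'
python3 - <<'E'
from h import *
print(bot.observe()['force'])
plan([(.455,-.33,.203,98.8,2),(.435,.12,.203,96.5,12),(.432,.185,.203,96,3)],0)
f=bot.grab_frame('top')
for q in ('case_floor','lid_hinge','lid_push'): print(q,[(np.round(d['xyz'],3).tolist(),round(d['conf'],2)) for d in bot.spot_point(q,f)][:1])
E
```

```text
clock: 11.35
position: [0.4588, -0.3729, 0.0846]
tool_rot: [-3.142, -0.0, 1.727]
force: [-0.2, -1.0, 1.0]
grip_width: 0.0728
finger_force: 0.0
clock: 11.85
position: [0.4582, -0.3729, 0.0944]
tool_rot: [-3.141, -0.001, 1.727]
force: [-0.2, -0.7, -6.9]
grip_width: 0.0542
finger_force: 78.0
clock: 12.35
position: [0.4596, -0.3741, 0.2085]
tool_rot: [3.137, 0.004, 1.727]
force: [1.0, -0.6, -7.3]
grip_width: 0.0538
finger_force: 82.6
clock: 12.55
position: [0.4581, -0.3727, 0.2031]
tool_rot: [-3.141, -0.001, 1.727]
force: [-0.6, 0.6, -7.6]
grip_width: 0.0538
finger_force: 82.6
[-0.58423787  0.60953008 -7.59776415]
[[[21,2,0,0.0,0.0,0.0,0],[22,2,0,0.0,0.0,0.0,0],[37,4,0,0.0,0.0,0.0,0],[37,4,0,0.0,0.0,0.0,0],[37,4,0,0.0,0.0,0.0,0]]]
[[[37,4,0,0.0,0.0,0.0,0],[37,4,0,0.0,0.0,0.01,0],[38,4,0,0.0,0.0,0.0,0],[37,4,0,0.0,0.0,0.01,0],[38,3,0,0.0,0.0,0.0,0]]]
[[[37,4,0,0.0,0.0,0.01,0],[38,3,0,0.0,0.0,0.0,0],[37,3,0,0.0,0.0,0.01,0],[38,3,1,0.0,0.0,0.0,0],[22,1,0,0.0,0.0,0.0,0]]]
[[[21,2,0,0.0,0.0,0.01,0],[22,1,0,0.0,0.0,0.0,0]]]
end [0.4318 0.1852 0.2026] [-3.141e+00 -1.000e-03  1.677e+00]
case_floor [([0.433, 0.19, 0.004], 0.87)]
lid_hinge [([0.424, 0.276, 0.05], 0.91)]
lid_push [([0.46, -0.372, 0.12], 0.75)]
```

```bash
python3 -m jog '[[[21,2,0,0,0,0,0],[22,2,0,0,0,0,0],[37,4,0,0,0,0,0],[37,4,0,0,0,0,0],[37,4,0,0,0,0,0]]]'
python3 -m jog '[[[37,4,0,0,0,0,0],[37,4,0,0,0,0.01,0],[38,4,0,0,0,0,0],[37,4,0,0,0,0.01,0],[38,3,0,0,0,0,0]]]'
python3 -m jog '[[[37,4,0,0,0,0.01,0],[38,3,0,0,0,0,0],[37,3,0,0,0,0.01,0],[38,3,0,0,0,0,0],[22,1,0,0,0,0,0]]]'
python3 -m jog '[[[21,2,0,0,0,0.01,0],[22,1,0,0,0,0,0],[0,0,0,0,0,0,0],[0,0,0,0,0,0,0]]]'
python3 - <<'E'
from h import *
s=bot.observe();print(s['position'],s['tool_rot'],s['force'])
f=bot.grab_frame('wrist');save(f,'w2')
for q in ('case_floor','lid_hinge'): print(q,[(np.round(d['xyz'],3).tolist(),round(d['conf'],2)) for d in bot.spot_point(q,f)])
E
```

```text
clock: 13.25
position: [0.45, -0.2174, 0.2036]
tool_rot: [-3.141, -0.0, 1.726]
force: [0.9, 0.6, -7.5]
grip_width: 0.054
finger_force: 82.7
clock: 13.75
position: [0.4414, -0.0295, 0.2038]
tool_rot: [-3.141, 0.0, 1.706]
force: [0.8, 0.5, -7.5]
grip_width: 0.0545
finger_force: 82.6
clock: 14.25
position: [0.4338, 0.1445, 0.2037]
tool_rot: [3.142, -0.0, 1.689]
force: [0.5, 0.4, -7.7]
grip_width: 0.0541
finger_force: 82.7
clock: 14.65
position: [0.4322, 0.1848, 0.2036]
tool_rot: [-3.141, 0.0, 1.678]
force: [0.5, -0.5, -7.3]
grip_width: 0.0542
finger_force: 82.7
[0.43220389 0.18476773 0.20360985] [-3.14119405e+00  4.49683353e-04  1.67762913e+00] [ 0.48112788 -0.48053404 -7.33197114]
case_floor []
lid_hinge [([0.422, 0.275, 0.053], 0.65)]
```

View pics/w2.png

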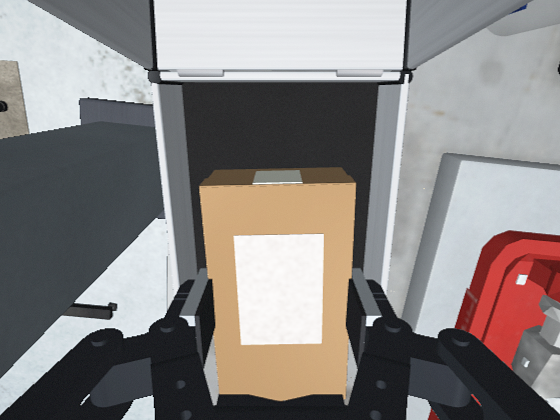

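The carton is centred between the case walls (centre about 278 px, case walls at 160 to 405) and square to the hinge line at row 75. I'm lowering it.

```bash
python3 -m jog '[[[3,0,20,0,0,0,0],[0,0,30,0,0,0,0],[0,0,30,0,0,0,0],[0,0,20,0,0,0,0],[0,0,10,0,0,0,0]]]'
python3 -m jog '[[[0,0,2,0,0,0,0],[0,0,1,0,0,0,0],[0,0,1,0,0,0,0],[0,0,0,0,0,0,0]]]'
```

```text
clock: 15.3
position: [0.4317, 0.1867, 0.0924]
tool_rot: [-3.14, 0.001, 1.676]
force: [0.1, -0.0, -6.5]
grip_width: 0.0543
finger_force: 82.6
clock: 15.7
position: [0.4323, 0.1878, 0.0906]
tool_rot: [3.14, -0.0, 1.677]
force: [-0.8, -0.4, -6.5]
grip_width: 0.0541
finger_force: 82.6
```

```bash
python3 -m jog '[[[0,0,1,0,0,0,0],[0,0,1,0,0,0,0],[0,0,0,0,0,0,0]]]'
python3 -m jog '[[[0,0,1,0,0,0,0],[0,0,0,0,0,0,0]]]'
```

```text
clock: 16.0
position: [0.4323, 0.1878, 0.0897]
tool_rot: [3.14, -0.001, 1.677]
force: [-9.2, -4.4, 44.6]
grip_width: 0.054
finger_force: 88.3
clock: 16.2
position: [0.4323, 0.1878, 0.0896]
tool_rot: [3.14, -0.002, 1.676]
force: [-15.7, -4.7, 73.9]
grip_width: 0.0543
finger_force: 91.8
```

Touchdown is at TCP z 0.0897, and the arm is stiff. I'll back off 2 mm and release.

```bash
python3 -m jog '[[[0,0,-2,0,0,0,0],[0,0,0,0,0,0,0],[0,0,0,0,0,0,0.9],[0,0,0,0,0,0,0.9],[0,0,0,0,0,0,0.9]]]'
python3 -m jog '[[[0,0,-10,0,0,0,0.9],[0,0,-30,0,0,0,0.9],[0,0,-40,0,0,0,0.9],[0,0,-30,0,0,0,1],[0,0,0,0,0,0,1]]]'
python3 - <<'E'
from h import *
s=bot.observe();print(s['position'],s['tool_rot'])
f=look('carton_a',.034);save(f,'w3')
plan([(.432,.14,.20,94,2),(.431,0.02,.19,84,4),(.431,-.036,.17,80.5,2)],1)
E
```

```text
clock: 16.7
position: [0.4321, 0.1876, 0.0888]
tool_rot: [3.141, 0.0, 1.677]
force: [0.2, 0.6, 0.3]
grip_width: 0.0769
finger_force: 0.0
clock: 17.2
position: [0.4332, 0.1881, 0.2027]
tool_rot: [3.137, -0.003, 1.677]
force: [0.4, 0.1, 0.3]
grip_width: 0.0852
finger_force: 0.0
[0.43315524 0.18813105 0.20273816] [ 3.13673993e+00 -2.64021125e-03  1.67651008e+00]
carton_a 0.92 mid [439.5  33.6] size [27.2 54.6] short-axis deg 83.3 px [232. 368.] [296. 400.]
carton_a 0.82 mid [433.5 188.4] size [ 57.5 104.8] short-axis deg 7.0 px [234. 136.] [319. 278.]
[[[-24,-3,0,0.0,0.0,0.02,1],[-24,-2,0,0.0,0.0,0.02,1],[-30,-2,2,0.0,0.0,0.04,1],[-30,-1,3,0.0,0.0,0.04,1],[-30,0,2,0.0,0.0,0.05,1]]]
[[[-29,2,3,0.0,0.0,0.04,1],[-28,3,10,0.0,0.0,0.03,1],[-28,3,10,0.0,0.0,0.03,1]]]
end [ 0.4306 -0.0358  0.1695] [ 3.141e+00 -1.000e-03  1.407e+00]
```

View pics/w3.png

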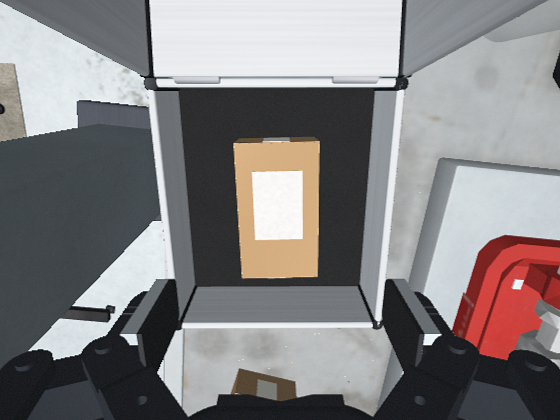

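The heaviest carton lies flat and square in the middle of the case, about (277,208) px. Next is the medium carton.

```bash
python3 -m jog '[[[-24,-3,0,0,0,0.02,1],[-24,-2,0,0,0,0.02,1],[-30,-2,2,0,0,0.04,1],[-30,-1,3,0,0,0.04,1],[-30,0,2,0,0,0.05,1]]]'
python3 -m jog '[[[-29,2,3,0,0,0.04,1],[-28,3,10,0,0,0.03,1],[-28,3,10,0,0,0.03,1],[0,0,0,0,0,0,1],[0,0,0,0,0,0,1]]]'
python3 - <<'E'
from h import *
s=bot.observe();print(s['position'],s['tool_rot'])
f=look('carton_a',.03)
E
```

```text
clock: 17.8
position: [0.4303, 0.048, 0.1911]
tool_rot: [-3.14, 0.001, 1.505]
force: [0.1, -0.2, 0.5]
grip_width: 0.0855
finger_force: 0.0
clock: 18.3
position: [0.4299, -0.0364, 0.1683]
tool_rot: [-3.14, 0.001, 1.406]
force: [-0.1, 0.3, 0.3]
grip_width: 0.0852
finger_force: 0.0
[ 0.42991887 -0.03641799  0.16827667] [-3.13981864e+00  5.10065761e-04  1.40553280e+00]
carton_a 0.74 mid [432.3 -34.1] size [ 57.6 105.1] short-axis deg -10.2 px [234. 138.] [333. 297.]
carton_a 0.66 mid [ 457.  -166.5] size [57.5 70.3] short-axis deg 10.5 px [302. 339.] [387. 415.]
```

```bash
python3 -m jog '[[[0,1,40,0,0,0,1],[0,0,30,0,0,0,1],[0,0,14,0,0,0,1],[0,0,0,0,0,0,1],[0,0,0,0,0,0,0]]]'
python3 -m jog '[[[0,0,0,0,0,0,0],[0,0,0,0,0,0,0],[0,0,0,0,0,0,0],[0,0,0,0,0,0,0],[0,0,-10,0,0,0,0]]]' 60
python3 -m jog '[[[0,0,-20,0,0,0,0],[0,0,-30,0,0,0,0],[0,0,-30,0,0,0,0],[0,0,-30,0,0,0,0],[0,0,0,0,0,0,0]]]'
python3 -m jog '[[[0,0,0,0,0,0,0],[0,0,0,0,0,0,0]]]'
python3 - <<'E'
from h import *
print(bot.observe()['force'])
plan([(.431,0.0,.206,82,2),(.432,.15,.206,93,5),(.432,.188,.206,96,3)],0)
E
```

```text
clock: 18.9
position: [0.4315, -0.0358, 0.0853]
tool_rot: [-3.141, -0.0, 1.408]
force: [-0.2, -0.2, 0.7]
grip_width: 0.0731
finger_force: 0.0
clock: 19.4
position: [0.4313, -0.0361, 0.0954]
tool_rot: [-3.141, -0.0, 1.407]
force: [0.8, -0.6, -3.5]
grip_width: 0.0545
finger_force: 66.4
clock: 19.9
position: [0.4325, -0.0361, 0.2086]
tool_rot: [3.136, -0.002, 1.407]
force: [-0.5, -0.4, -4.8]
grip_width: 0.0542
finger_force: 67.9
clock: 20.1
position: [0.431, -0.0361, 0.2045]
tool_rot: [-3.141, 0.0, 1.407]
force: [-0.2, 0.6, -4.1]
grip_width: 0.0541
finger_force: 67.9
[-0.21657666  0.5972305  -4.09502901]
[[[18,-3,-1,0.0,0.0,-0.01,0],[18,-3,-1,0.0,0.0,-0.01,0],[30,-4,0,0.0,0.0,-0.04,0],[30,-3,0,0.0,0.0,-0.04,0],[30,-2,0,0.0,0.0,-0.04,0]]]
[[[30,0,0,0.0,0.0,-0.04,0],[29,1,0,0.0,0.0,-0.04,0],[13,1,0,0.0,0.0,-0.02,0],[13,1,0,0.0,0.0,-0.01,0],[12,0,0,0.0,0.0,-0.02,0]]]
end [0.4316 0.1879 0.2065] [-3.141 -0.     1.677]
```

```bash
python3 -m jog '[[[18,-3,-1,0,0,-0.01,0],[18,-3,-1,0,0,-0.01,0],[30,-4,0,0,0,-0.04,0],[30,-3,0,0,0,-0.04,0],[30,-2,0,0,0,-0.04,0]]]'
python3 -m jog '[[[30,0,0,0,0,-0.04,0],[29,1,0,0,0,-0.04,0],[13,1,0,0,0,-0.02,0],[13,1,0,0,0,-0.01,0],[12,0,0,0,0,-0.02,0]]]'
python3 -m jog '[[[0,0,0,0,0,0,0],[0,0,20,0,0,0,0],[0,0,30,0,0,0,0],[0,0,20,0,0,0,0],[0,0,10,0,0,0,0]]]'
python3 -m jog '[[[0,0,2,0,0,0,0],[0,0,0,0,0,0,0],[0,0,0,0,0,0,0]]]'
```

```text
clock: 20.6
position: [0.4311, 0.0916, 0.206]
tool_rot: [-3.14, 0.001, 1.548]
force: [0.1, 0.1, -3.3]
grip_width: 0.0544
finger_force: 67.9
clock: 21.1
position: [0.432, 0.1878, 0.2064]
tool_rot: [-3.141, 0.001, 1.676]
force: [-0.1, -0.5, -3.3]
grip_width: 0.0545
finger_force: 67.9
clock: 21.6
position: [0.4317, 0.1866, 0.1255]
tool_rot: [-3.14, 0.001, 1.675]
force: [-0.5, -0.4, -3.5]
grip_width: 0.0545
finger_force: 67.9
clock: 21.9
position: [0.4325, 0.1878, 0.1257]
tool_rot: [3.14, -0.0, 1.676]
force: [0.1, 0.2, -4.0]
grip_width: 0.0541
finger_force: 67.9
```

```bash
python3 -m jog '[[[0,0,3,0,0,0,0],[0,0,0,0,0,0,0]]]'
python3 -m jog '[[[0,0,1,0,0,0,0],[0,0,0,0,0,0,0]]]'
```

```text
clock: 22.1
position: [0.4322, 0.1879, 0.1221]
tool_rot: [3.141, -0.0, 1.677]
force: [0.3, -0.2, -3.9]
grip_width: 0.0542
finger_force: 68.0
clock: 22.3
position: [0.4321, 0.1878, 0.1209]
tool_rot: [3.142, 0.0, 1.677]
force: [-0.0, -0.3, -4.5]
grip_width: 0.0541
finger_force: 68.0
```

```bash
python3 -m jog '[[[0,0,1,0,0,0,0],[0,0,0,0,0,0,0]]]'
```

```text
clock: 22.5
position: [0.4322, 0.1878, 0.1202]
tool_rot: [3.141, -0.0, 1.677]
force: [-2.2, -0.6, 5.3]
grip_width: 0.0547
finger_force: 69.0
```

```bash
python3 -m jog '[[[0,0,0,0,0,0,0.9],[0,0,0,0,0,0,0.9],[0,0,0,0,0,0,0.9],[0,0,-10,0,0,0,0.9],[0,0,-30,0,0,0,0.9]]]'
python3 -m jog '[[[0,0,-30,0,0,0,1],[0,0,-25,0,0,0,1],[0,0,0,0,0,0,1]]]'
python3 - <<'E'
from h import *
s=bot.observe();print(s['position'],s['tool_rot'])
f=look('carton_a',.064)
plan([(.435,.14,.215,96,2),(.458,-0.15,.20,98,8),(.462,-.2035,.175,99,3)],1)
E
```

```text
clock: 23.0
position: [0.4313, 0.1872, 0.1593]
tool_rot: [-3.138, 0.002, 1.677]
force: [0.5, 0.4, 1.0]
grip_width: 0.0769
finger_force: 0.0
clock: 23.3
position: [0.4331, 0.1882, 0.2181]
tool_rot: [3.137, -0.002, 1.677]
force: [-0.1, -0.3, -0.3]
grip_width: 0.0855
finger_force: 0.0
[0.433081   0.18816923 0.21813593] [ 3.13740592e+00 -2.31630145e-03  1.67663319e+00]
carton_a 0.64 mid [433.  189.6] size [ 57.1 104.1] short-axis deg 5.3 px [234. 138.] [324. 286.]
carton_a 0.56 mid [439.8 243.9] size [ 2.4 21. ] short-axis deg -84.0 px [281. 134.] [315. 138.]
[[[-24,-1,0,0.0,0.0,0.0,1],[-24,-1,1,0.0,0.0,0.0,1],[-36,-1,2,0.0,0.0,0.0,1],[-36,-1,2,0.0,0.0,0.0,1],[-36,-1,2,0.0,0.0,-0.01,1]]]
[[[-37,-1,2,0.0,0.0,0.0,1],[-36,-1,2,0.0,0.0,-0.01,1],[-37,-2,1,0.0,0.0,0.0,1],[-36,-2,2,0.0,0.0,-0.01,1],[-37,-2,1,0.0,0.0,0.0,1]]]
[[[-18,-1,8,0.0,0.0,-0.01,1],[-18,-2,9,0.0,0.0,-0.01,1],[-17,-1,8,0.0,0.0,0.0,1]]]
end [ 0.4622 -0.2033  0.1752] [ 3.140e+00 -1.000e-03  1.727e+00]
```

Carton 1 sits square on carton 3: centre (433,190) mm, 57 x 104 mm as it should be. Now the lightest.

```bash
python3 -m jog '[[[-24,-1,0,0,0,0,1],[-24,-1,1,0,0,0,1],[-36,-1,2,0,0,0,1],[-36,-1,2,0,0,0,1],[-36,-1,2,0,0,-0.01,1]]]'
python3 -m jog '[[[-37,-1,2,0,0,0,1],[-36,-1,2,0,0,-0.01,1],[-37,-2,1,0,0,0,1],[-36,-2,2,0,0,-0.01,1],[-37,-2,1,0,0,0,1]]]'
python3 -m jog '[[[-18,-1,8,0,0,-0.01,1],[-18,-2,9,0,0,-0.01,1],[-17,-1,8,0,0,0,1],[0,0,0,0,0,0,1],[0,0,0,0,0,0,1]]]'
python3 - <<'E'
from h import *
s=bot.observe();print(s['position'],s['tool_rot'])
f=look('carton_a',.03)
E
```

```text
clock: 23.9
position: [0.4431, 0.0307, 0.2071]
tool_rot: [-3.14, 0.0, 1.687]
force: [1.0, 0.5, 0.1]
grip_width: 0.0852
finger_force: 0.0
clock: 24.4
position: [0.4577, -0.1519, 0.199]
tool_rot: [-3.14, -0.001, 1.707]
force: [1.0, 1.3, -1.0]
grip_width: 0.0854
finger_force: 0.0
clock: 24.9
position: [0.4615, -0.2034, 0.1742]
tool_rot: [-3.14, -0.001, 1.726]
force: [-0.4, 1.2, 0.3]
grip_width: 0.0855
finger_force: 0.0
[ 0.46151885 -0.20339724  0.17420617] [-3.14003905e+00 -8.17058235e-04  1.72598795e+00]
carton_a 0.7 mid [ 463.2 -204.3] size [ 57.7 105.2] short-axis deg 9.5 px [233. 143.] [327. 297.]
```

```bash
python3 -m jog '[[[-1,0,40,0,0,0,1],[0,0,30,0,0,0,1],[0,0,20,0,0,0,1],[0,0,0,0,0,0,1],[0,0,0,0,0,0,0]]]'
python3 -m jog '[[[0,0,0,0,0,0,0],[0,0,0,0,0,0,0],[0,0,0,0,0,0,0],[0,0,0,0,0,0,0],[0,0,-10,0,0,0,0]]]' 50
python3 -m jog '[[[0,0,-30,0,0,0,0],[0,0,-40,0,0,0,0],[0,0,-40,0,0,0,0],[0,0,-30,0,0,0,0],[0,0,0,0,0,0,0]]]'
python3 -m jog '[[[0,0,0,0,0,0,0]]]'
python3 - <<'E'
from h import *
print(bot.observe()['force'])
plan([(.46,-.15,.234,99,2),(.435,.13,.234,97,8),(.4325,.188,.234,96,3)],0)
E
```

```text
clock: 25.5
position: [0.4623, -0.2042, 0.0854]
tool_rot: [-3.141, -0.0, 1.727]
force: [-0.1, -0.6, 0.3]
grip_width: 0.0733
finger_force: 0.0
clock: 26.0
position: [0.4622, -0.2044, 0.0956]
tool_rot: [3.141, -0.0, 1.727]
force: [-0.5, -0.1, -0.9]
grip_width: 0.055
finger_force: 54.5
clock: 26.5
position: [0.4634, -0.205, 0.2396]
tool_rot: [3.135, 0.002, 1.727]
force: [0.0, 0.4, -2.7]
grip_width: 0.0545
finger_force: 54.6
clock: 26.6
position: [0.4624, -0.2043, 0.236]
tool_rot: [3.139, 0.0, 1.727]
force: [-1.0, 0.3, -1.8]
grip_width: 0.0546
finger_force: 54.6
[-0.98155223  0.31996666 -1.81400939]
[[[27,3,1,0.0,0.0,0.0,0],[27,3,1,0.0,0.0,0.0,0],[35,2,0,0.0,0.0,0.0,0],[35,2,0,0.0,0.0,0.0,0],[35,2,0,0.0,0.0,0.01,0]]]
[[[35,2,0,0.0,0.0,0.0,0],[35,2,0,0.0,0.0,0.01,0],[35,2,0,0.0,0.0,0.0,0],[35,2,0,0.0,0.0,0.01,0],[36,2,0,0.0,0.0,0.0,0]]]
[[[19,2,0,0.0,0.0,0.01,0],[19,1,0,0.0,0.0,0.01,0],[20,1,0,0.0,0.0,0.0,0]]]
end [0.4324 0.1884 0.2339] [3.139 0.    1.677]
```

```bash
python3 -m jog '[[[27,3,1,0,0,0,0],[27,3,0,0,0,0,0],[35,2,0,0,0,0,0],[35,2,0,0,0,0,0],[35,2,0,0,0,0.01,0]]]'
python3 -m jog '[[[35,2,0,0,0,0,0],[35,2,0,0,0,0.01,0],[35,2,0,0,0,0,0],[35,2,0,0,0,0.01,0],[36,2,0,0,0,0,0]]]'
python3 -m jog '[[[19,2,0,0,0,0.01,0],[19,1,0,0,0,0.01,0],[20,1,0,0,0,0,0],[0,0,0,0,0,0,0],[0,0,20,0,0,0,0]]]'
python3 -m jog '[[[0,0,30,0,0,0,0],[0,0,20,0,0,0,0],[0,0,8,0,0,0,0],[0,0,0,0,0,0,0],[0,0,0,0,0,0,0]]]'
```

```text
clock: 27.1
position: [0.4485, -0.0443, 0.2331]
tool_rot: [-3.14, -0.0, 1.716]
force: [0.5, 0.3, -2.1]
grip_width: 0.0547
finger_force: 54.7
clock: 27.6
position: [0.4342, 0.1313, 0.2332]
tool_rot: [-3.14, 0.001, 1.696]
force: [0.7, 0.8, -0.7]
grip_width: 0.0546
finger_force: 54.7
clock: 28.1
position: [0.4327, 0.1886, 0.2144]
tool_rot: [3.14, -0.001, 1.678]
force: [0.3, 0.5, -2.3]
grip_width: 0.0547
finger_force: 54.7
clock: 28.6
position: [0.4326, 0.188, 0.1564]
tool_rot: [3.141, -0.0, 1.676]
force: [-0.7, -0.1, -0.9]
grip_width: 0.0545
finger_force: 54.6
```

```bash
python3 -m jog '[[[0,0,3,0,0,0,0],[0,0,0,0,0,0,0]]]'
python3 -m jog '[[[0,0,1,0,0,0,0],[0,0,0,0,0,0,0]]]'
```

```text
clock: 28.8
position: [0.4325, 0.1883, 0.1533]
tool_rot: [3.141, -0.0, 1.677]
force: [-0.2, 0.1, -1.7]
grip_width: 0.0546
finger_force: 54.7
clock: 29.0
position: [0.4324, 0.1883, 0.152]
tool_rot: [3.141, -0.0, 1.677]
force: [0.3, -0.1, -1.3]
grip_width: 0.0548
finger_force: 54.7
```

```bash
python3 -m jog '[[[0,0,1,0,0,0,0],[0,0,0,0,0,0,0]]]'
```

```text
clock: 29.2
position: [0.4323, 0.1882, 0.1509]
tool_rot: [-3.142, 0.0, 1.677]
force: [-0.7, -0.1, -0.4]
grip_width: 0.0545
finger_force: 54.7
```

```bash
python3 -m jog '[[[0,0,0,0,0,0,0.9],[0,0,0,0,0,0,0.9],[0,0,0,0,0,0,0.9],[0,0,-10,0,0,0,0.9],[0,0,-30,0,0,0,0.9]]]'
python3 -m jog '[[[0,0,-30,0,0,0,1],[0,0,-20,0,0,0,1],[0,0,0,0,0,0,1],[0,0,0,0,0,0,1]]]'
python3 - <<'E'
from h import *
s=bot.observe();print(s['position'],s['tool_rot'])
f=look('carton_a',.094);save(f,'w4')
f=bot.grab_frame('scene')
for c in ('scene','top'):
    f=bot.grab_frame(c)
    for q in ('lid_push','lid_hinge','carton_a','oil_bottle','swarf_brush'): print(c,q,[(np.round(d['xyz'],3).tolist(),round(d['conf'],2)) for d in bot.spot_point(q,f)])
E
```

```text
clock: 29.7
position: [0.4316, 0.1877, 0.1904]
tool_rot: [-3.139, 0.002, 1.677]
force: [-0.4, 0.6, 0.6]
grip_width: 0.0768
finger_force: 0.0
clock: 30.1
position: [0.4324, 0.1883, 0.2414]
tool_rot: [3.141, -0.001, 1.677]
force: [-0.3, -0.2, -0.6]
grip_width: 0.0856
finger_force: 0.0
[0.43235095 0.18831574 0.24143101] [ 3.14071911e+00 -6.63398131e-04  1.67690418e+00]
carton_a 0.93 mid [433.3 188. ] size [ 58.3 105.7] short-axis deg 6.3 px [233. 141.] [326. 294.]
carton_a 0.82 mid [427.8 242.6] size [ 4.2 48.7] short-axis deg -83.9 px [240. 134.] [321. 141.]
carton_a 0.54 mid [435.8 246.4] size [ 1.8 24.5] short-axis deg -83.9 px [274. 131.] [315. 134.]
scene lid_push [([0.413, 0.345, 0.175], 0.86)]
scene lid_hinge [([0.42, 0.281, 0.05], 0.65)]
scene carton_a [([0.434, 0.19, 0.032], 0.7), ([0.436, 0.188, 0.064], 0.56), ([0.429, 0.187, 0.007], 0.47)]
scene oil_bottle [([0.569, 0.336, -0.002], 0.69)]
scene swarf_brush []
top lid_push []
top lid_hinge []
top carton_a [([0.432, 0.186, 0.065], 0.92)]
top oil_bottle [([0.574, 0.334, -0.002], 0.54)]
top swarf_brush []
```

View pics/w4.png

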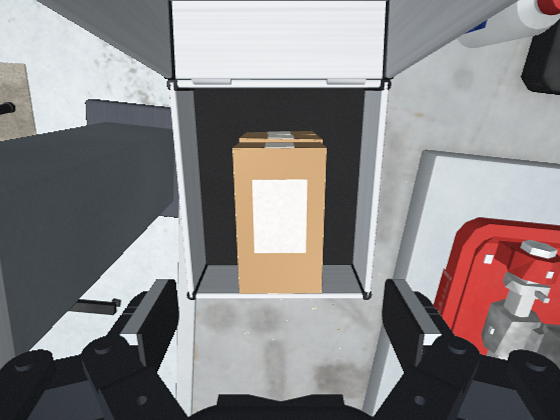

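The stack is neat and square: the top carton is at (280,215) px and the ones below just show at its far edge. Next I'll go over and behind the lid with the fingers shut.

Run:
```python
from h import *
plan([(.432,.188,.36,96,3),(.408,.417,.36,96,6),(.408,.417,.262,96,3)],0)
```

```text
[[[0,0,-40,0.0,0.0,0.0,0],[0,0,-40,0.0,0.0,0.0,0],[0,0,-39,0.0,0.0,0.0,0],[38,0,0,0.0,0.0,0.0,0],[38,0,0,0.0,0.0,0.0,0]]]
[[[39,0,0,0.0,0.0,0.0,0],[38,0,0,0.0,0.0,0.0,0],[39,0,0,0.0,0.0,0.0,0],[38,0,0,0.0,0.0,0.0,0],[0,0,33,0.0,0.0,0.0,0]]]
[[[0,0,32,0.0,0.0,0.0,0],[0,0,33,0.0,0.0,0.0,0]]]
end [0.408  0.4169 0.2619] [-3.142  0.     1.677]
```

```bash
python3 -m jog '[[[0,0,-40,0,0,0,1],[0,0,-40,0,0,0,0],[0,0,-39,0,0,0,0],[38,0,0,0,0,0,0],[38,0,0,0,0,0,0]]]' 20
python3 -m jog '[[[39,0,0,0,0,0,0],[38,0,0,0,0,0,0],[39,0,0,0,0,0,0],[38,0,0,0,0,0,0],[0,0,33,0,0,0,0]]]'
python3 -m jog '[[[0,0,32,0,0,0,0],[0,0,33,0,0,0,0],[0,0,0,0,0,0,0]]]'
python3 - <<'E'
from h import *
s=bot.observe();print(s['position'],s['tool_rot'],s['force'],s['qpos'].round(2))
f=bot.grab_frame('wrist');f2=bot.grab_frame('scene')
cv2.imwrite('pics/w5.png',cv2.resize(np.hstack([f['img'],f2['img']])[:,:,::-1],(800,300)))
E
```

```text
clock: 31.35
position: [0.4245, 0.2645, 0.3614]
tool_rot: [3.139, -0.002, 1.675]
force: [-0.2, 1.2, -0.1]
grip_width: 0.0282
finger_force: 0.0
clock: 31.85
position: [0.4071, 0.4226, 0.3287]
tool_rot: [3.138, -0.005, 1.682]
force: [0.0, -0.5, -1.8]
grip_width: 0.0001
finger_force: 0.0
clock: 32.15
position: [0.4068, 0.4159, 0.2584]
tool_rot: [-3.137, 0.004, 1.677]
force: [-1.0, -0.1, 0.4]
grip_width: 0.0004
finger_force: 0.0
[0.40680171 0.41585073 0.25840643] [-3.137345    0.00449312  1.67706175] [-0.96302347 -0.07521613  0.42931272] [-1.08  0.52  0.26  1.77 -0.17  0.88 -0.64]
```

View pics/w5.png

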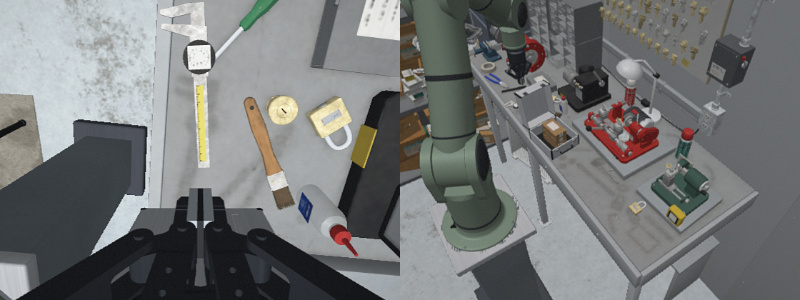

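The shut fingers stand behind the lid, clear of the brush and bottle (wrist view, about (200,200) px). The scene view shows the stack in the case and the lid open. Now to work out the closing arc.

```bash
python3 - <<'E'
from h import *
th=np.concatenate([np.linspace(1.57,.4,21),np.linspace(.4,0,11)[1:]])
u=-.13*np.cos(th)+.051*np.sin(th)+.011; z=.055+.13*np.sin(th)+.051*np.cos(th)+.080
P=np.c_[u,z]*1000; last=np.array([62.,262]); 
for i,p in enumerate(P):
    d=np.round(p-last); last=last+d; print(round(th[i],2),[int(d[0]),0,int(-d[1])],last)
E
python3 -m jog '[[[-15,0,0,0,0,0,0],[-15,0,0,0,0,0,0],[-10,0,0,0,0,0,0],[-5,0,0,0,0,0,0],[-5,0,0,0,0,0,0]]]'
python3 -m jog '[[[-5,0,0,0,0,0,0],[-5,0,0,0,0,0,0],[-5,0,0,0,0,0,0],[-5,0,0,0,0,0,0],[-5,0,0,0,0,0,0]]]'
```

```text
1.57 [0, 0, -3] [ 62. 265.]
1.51 [-8, 0, -3] [ 54. 268.]
1.45 [-8, 0, -2] [ 46. 270.]
1.39 [-8, 0, -2] [ 38. 272.]
1.34 [-8, 0, -1] [ 30. 273.]
1.28 [-8, 0, -1] [ 22. 274.]
1.22 [-8, 0, -1] [ 14. 275.]
1.16 [-8, 0, 0] [  6. 275.]
1.1 [-8, 0, 1] [ -2. 274.]
1.04 [-8, 0, 1] [-10. 273.]
0.99 [-8, 0, 1] [-18. 272.]
0.93 [-8, 0, 2] [-26. 270.]
0.87 [-8, 0, 3] [-34. 267.]
0.81 [-8, 0, 3] [-42. 264.]
0.75 [-7, 0, 3] [-49. 261.]
0.69 [-7, 0, 4] [-56. 257.]
0.63 [-8, 0, 4] [-64. 253.]
0.58 [-6, 0, 4] [-70. 249.]
0.52 [-7, 0, 5] [-77. 244.]
0.46 [-6, 0, 6] [-83. 238.]
0.4 [-6, 0, 5] [-89. 233.]
0.36 [-4, 0, 4] [-93. 229.]
0.32 [-3, 0, 5] [-96. 224.]
0.28 [-4, 0, 4] [-100.  220.]
0.24 [-3, 0, 5] [-103.  215.]
0.2 [-3, 0, 4] [-106.  211.]
0.16 [-3, 0, 5] [-109.  206.]
0.12 [-3, 0, 5] [-112.  201.]
0.08 [-3, 0, 5] [-115.  196.]
0.04 [-2, 0, 5] [-117.  191.]
0.0 [-2, 0, 5] [-119.  186.]
clock: 32.75
position: [0.4135, 0.3668, 0.2624]
tool_rot: [3.141, -0.001, 1.676]
force: [0.1, 0.1, 0.4]
grip_width: -0.0001
finger_force: 0.0
clock: 33.25
position: [0.416, 0.3435, 0.2625]
tool_rot: [3.14, -0.002, 1.678]
force: [-0.8, 7.3, 4.6]
grip_width: 0.0
finger_force: 3.3
```

Contact, 7 N on the lid, about where predicted. On along the arc.

```bash
python3 -m jog '[[[0,0,-3,0,0,0,0],[-8,0,-3,0,0,0,0],[-8,0,-2,0,0,0,0],[-8,0,-2,0,0,0,0],[-8,0,-1,0,0,0,0]]]'
python3 -m jog '[[[-8,0,-1,0,0,0,0],[-8,0,-1,0,0,0,0],[-8,0,0,0,0,0,0],[-8,0,1,0,0,0,0]]]'
python3 - <<'E'
from h import *
f=bot.grab_frame('scene')
for q in ('lid_push',): print(q,[(np.round(d['xyz'],3).tolist(),round(d['conf'],2)) for d in bot.spot_point(q,f)])
E
```

```text
clock: 33.75
position: [0.4192, 0.3113, 0.2735]
tool_rot: [3.141, -0.001, 1.678]
force: [-2.7, 5.7, 7.0]
grip_width: -0.0001
finger_force: 3.7
clock: 34.15
position: [0.4228, 0.2792, 0.2745]
tool_rot: [3.141, -0.001, 1.678]
force: [-1.3, 3.5, 7.4]
grip_width: -0.0002
finger_force: 3.4
lid_push [([0.418, 0.275, 0.196], 0.65)]
```

```bash
python3 -m jog '[[[-8,0,1,0,0,0,0],[-8,0,1,0,0,0,0],[-8,0,2,0,0,0,0],[-8,0,3,0,0,0,0],[-8,0,3,0,0,0,0]]]'
python3 -m jog '[[[-7,0,3,0,0,0,0],[-7,0,4,0,0,0,0],[-8,0,4,0,0,0,0],[-6,0,4,0,0,0,0],[-7,0,5,0,0,0,0]]]'
python3 -m jog '[[[-6,0,6,0,0,0,0],[-6,0,5,0,0,0,0],[0,0,0,0,0,0,0]]]'
python3 - <<'E'
from h import *
f=bot.grab_frame('scene')
for q in ('lid_push',): print(q,[(np.round(d['xyz'],3).tolist(),round(d['conf'],2)) for d in bot.spot_point(q,f)])
E
```

```text
clock: 34.75
position: [0.4272, 0.2389, 0.2642]
tool_rot: [3.141, -0.001, 1.677]
force: [0.0, 1.5, 7.3]
grip_width: -0.0003
finger_force: 3.0
clock: 35.25
position: [0.431, 0.2039, 0.2441]
tool_rot: [3.141, -0.0, 1.677]
force: [1.1, 0.4, 7.0]
grip_width: 0.0001
finger_force: 2.7
clock: 35.55
position: [0.4319, 0.1914, 0.2326]
tool_rot: [-3.141, 0.001, 1.676]
force: [-0.0, 0.4, -0.4]
grip_width: 0.0
finger_force: 0.0
lid_push [([0.433, 0.185, 0.16], 0.58)]
```

```bash
python3 -m jog '[[[-4,0,4,0,0,0,0],[-3,0,5,0,0,0,0],[-4,0,4,0,0,0,0],[-3,0,5,0,0,0,0],[-3,0,4,0,0,0,0]]]'
python3 -m jog '[[[-3,0,5,0,0,0,0],[-3,0,5,0,0,0,0],[-3,0,5,0,0,0,0],[-2,0,4,0,0,0,0],[-1,0,2,0,0,0,0]]]'
python3 -m jog '[[[0,0,0,0,0,0,0]]]'
```

```text
clock: 36.15
position: [0.4339, 0.1749, 0.2106]
tool_rot: [3.141, 0.0, 1.677]
force: [1.0, -1.4, 4.6]
grip_width: -0.0003
finger_force: 2.1
clock: 36.65
position: [0.435, 0.1631, 0.1895]
tool_rot: [-3.141, 0.0, 1.677]
force: [1.4, -2.0, 3.7]
grip_width: 0.0002
finger_force: 1.6
clock: 36.75
position: [0.4348, 0.1633, 0.1895]
tool_rot: [-3.141, 0.0, 1.677]
force: [0.9, 0.4, -0.1]
grip_width: -0.0002
finger_force: 0.0
```

```bash
python3 -m jog '[[[0,0,3,0,0,0,0],[0,0,2,0,0,0,0]]]'
python3 -m jog '[[[0,0,1,0,0,0,0],[0,0,0,0,0,0,0]]]'
python3 -m jog '[[[0,0,1,0,0,0,0],[0,0,0,0,0,0,0]]]'
```

```text
clock: 36.95
position: [0.435, 0.1634, 0.1848]
tool_rot: [3.142, -0.0, 1.677]
force: [0.2, -2.1, 3.0]
grip_width: -0.0
finger_force: 1.6
clock: 37.15
position: [0.4349, 0.1634, 0.1837]
tool_rot: [-3.141, 0.0, 1.677]
force: [-0.2, 0.4, -0.6]
grip_width: 0.0002
finger_force: 0.0
clock: 37.35
position: [0.435, 0.1634, 0.1828]
tool_rot: [-3.142, -0.0, 1.677]
force: [0.6, -0.9, 0.4]
grip_width: 0.0002
finger_force: 0.3
```

```bash
python3 -m jog '[[[0,0,1,0,0,0,0],[0,0,0,0,0,0,0]]]' | sed -n 2,4p
python3 -m jog '[[[0,0,1,0,0,0,0],[0,0,0,0,0,0,0]]]'| sed -n 2,4p
```

```text
position: [0.435, 0.1633, 0.1818]
tool_rot: [-3.142, 0.0, 1.677]
force: [0.5, -0.5, 0.6]
position: [0.435, 0.1633, 0.1808]
tool_rot: [3.142, 0.0, 1.677]
force: [0.3, -0.8, 1.3]
```

```bash
python3 -m jog '[[[0,0,1,0,0,0,0],[0,0,0,0,0,0,0]]]'| sed -n 2,4p
```

```text
position: [0.435, 0.1633, 0.1798]
tool_rot: [-3.142, 0.0, 1.677]
force: [-0.7, -0.6, -0.5]
```

```bash
python3 -m jog '[[[0,0,1,0,0,0,0],[0,0,0,0,0,0,0]]]'| sed -n 2,4p
```

```text
position: [0.435, 0.1634, 0.1788]
tool_rot: [-3.142, -0.0, 1.677]
force: [0.2, -0.1, 1.1]
```

```bash
python3 -m jog '[[[0,0,1,0,0,0,0],[0,0,0,0,0,0,0]]]'| sed -n 2,4p
```

```text
position: [0.435, 0.1633, 0.1785]
tool_rot: [3.141, -0.0, 1.677]
force: [-4.9, -3.8, 22.4]
```

The lid meets its rim at tip height 0.106 m, which is exactly the closed height. Retreating to check.

```bash
python3 -m jog '[[[0,0,-10,0,0,0,0],[0,0,-30,0,0,0,0],[0,0,-40,0,0,0,0],[0,0,-40,0,0,0,0],[0,0,0,0,0,0,0]]]'
python3 - <<'E'
from h import *
f=bot.grab_frame('wrist');f2=bot.grab_frame('scene')
for g in (f,f2):
  for q in ('lid_push','oil_bottle','tape_measure','brass_padlock'): print(q,[(np.round(d['xyz'],3).tolist(),round(d['conf'],2)) for d in bot.spot_point(q,g)])
cv2.imwrite('pics/w6.png',np.hstack([cv2.resize(f['img'],(400,300)),cv2.resize(f2['img'][60:260,100:367],(400,300))])[:,:,::-1])
E
```

```text
clock: 38.85
position: [0.4363, 0.1639, 0.3023]
tool_rot: [3.136, -0.003, 1.677]
force: [0.4, -0.1, -0.9]
grip_width: -0.0002
finger_force: 0.0
lid_push [([0.437, 0.147, 0.104], 0.73)]
oil_bottle [([0.566, 0.336, 0.001], 0.77)]
tape_measure []
brass_padlock []
lid_push [([0.435, 0.146, 0.107], 0.6)]
oil_bottle [([0.573, 0.336, 0.004], 0.63)]
tape_measure [([0.578, -0.429, 0.027], 0.95), ([0.504, 0.385, 0.002], 0.3), ([0.516, -0.301, 0.001], 0.24)]
brass_padlock [([0.516, -0.301, -0.002], 0.73)]
```

View pics/w6.png

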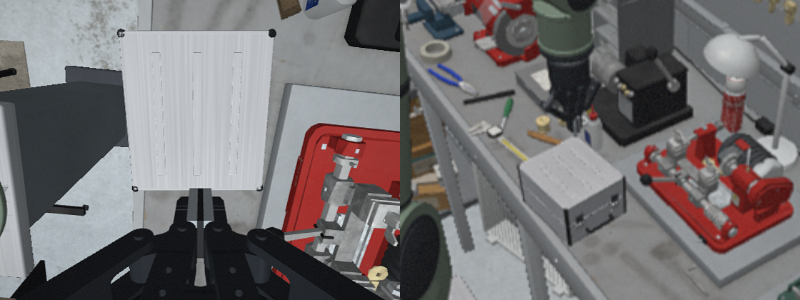

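The case is shut flat: its lid is square in the wrist view around (200,110) px, and lid_push reads z 0.104 to 0.107 m against 0.106. The bystanders I could see haven't moved and the robot touches nothing, so I'm handing in.

```bash
python3 -c "
from workcell import bot
print(bot.job_done())"
```

```text
the job is handed in; nothing more can be done
None
```

I stacked the three cartons in the case (heaviest at the bottom, lightest on top), closed the lid gently, and handed the job in at about 39 s; the hand-in returned no verdict.

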